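Swing the vial tray into its dock

ROBOT

A 7-joint arm with a two-finger parallel gripper is mounted at the origin on the work surface. World frame = base frame: x ahead of the robot, y to its left, z up, the work surface at z = 0. Lengths are in m, angles in rad, forces in N, time in s.
With the tool pointing down it reaches from about 0.4 to 0.875 m from the base axis. Payload 19.3 kg.
Tool frame: the origin (TCP) lies midway between the tips of the shut fingers; the grasp point (between the pads) lies 19 mm behind it (bot.pinch_z is the distance from the TCP to the grasp point, in m); z points along the fingers, y is the direction in which the jaws open and shut (so a half turn about z gives the same grasp; the last joint's range is limited). The gripper opens to 85 mm and grips with 20 to 120 N. Pads are 22 mm wide; open, the fingers measure 114 mm over their backs; the gripper's body (76 mm by 85 mm) begins 54 mm behind the grasp point. The pads swing forward as they close: fully open they stand 13 mm farther back than shut.
Start: joints at [-0.07, 0.521, -0.036, 1.599, 0.021, 1.021, -0.113], TCP at [0.625, -0, 0.231] pointing down, gripper open.
Joint ranges: [-2.91, 2.91], [-0.3, 2.13], [-1.5, 1.42], [0.17, 2.43], [-1.26, 4.41], [0.16, 1.93], [-2.52, 2.52]. Speed limits (rad/s): [1.89, 1.89, 2.39, 2.39, 3.01, 3.01, 3.01].

INTERFACE

Orientations are given as [roll, pitch, yaw] about the fixed x, y, z axes, in that order (R = Rz(yaw) Ry(pitch) Rx(roll)).
In Python, from workcell import bot gives the robot as it stands. The module is installed in compiled form; this text tells all that it offers.
- The arm moves only by the tool move_arm, never from a script. Its argument "moves" is text: rows parted by semicolons, each of 4 numbers parted by spaces: the shift along the tool's x, y, z in mm, then the turn about the tool's z in rad. In form: dx dy dz yaw; .... A call has exactly 10 rows; each row is the pose to reach, as a shift and turn from the pose commanded when the call began, along the tool's axes at that moment; what a row does not reach only later rows make up. A row lasts 1/12 s, in which the tool goes at most 41.7 mm and 7.16 degrees, less where a joint would pass 70% of its speed; a pose out of reach is approached as far as the arm can. A call with a gripper value outside its range is refused whole. "grip" is the opening, from 0 (shut) to 1 (fully open), set as the call begins (left out, the last holds). The fingers move at their own pace and stop on an object; "grip_force" is the grip in N (left out, the last holds). Time passes only in rows, so rows that repeat a pose let the fingers close, or fill a call up. It gives the time, the measured TCP pose, the force and the opening at its end, in the units of the state.
- bot.observe(): the state, without advancing time (a new reading comes with each control period).
- bot.grab_frame(name): name is "scene" or "side" or "wrist"; returns a dict with "frame" (420x560x3 uint8, red, green, blue), "z_map" (420x560 float32, m along the optical axis (not along the pixel's ray), 0 where there is no reading), "K" (3x3 intrinsics, pixels), "eye" and "attitude" of the camera in the world. Camera axes: x right, y up, looking along -z (the intrinsics and any distortion apply to the point x, -y, -z); pixel columns grow to the right and rows downward; lengths in m; the calibration is good to about 2 mm. The wrist camera is an equidistant fisheye: a pixel r from the principal point sees the ray r / f radians off the axis. A picture is of the moment at which its call begins.
- bot.job_done(): hands the job in, once; it reports no verdict.
Trained networks look in a picture, given as the dict that the camera call returned (one of the last four; its "shot" number tells which), for a name from the list of things; names that differ only in an ending like _2 or _b are one class to them, and where a whole thing is asked for, a point or a joint stands for the part that bears it (a point fixed in the world has none). Each returns a list of dicts, best first, with "conf" (0 to 1); they miss things now and then, are a little off and sometimes report something else, mostly with a low value. They report only what shows in the picture. A call takes as long as a camera call. They do not tell look-alikes from the thing itself.
- bot.search_frame(picture, label): "at" ([column, row] in pixels, amid what is visible of it).
- bot.pinpoint(picture, label): "at" ([column, row] in pixels: a listed point, or the origin of a listed thing).
The state is a dict: "clock": time; "qpos": joint angles; "qd": joint speeds; "joint_efforts": joint torques, N m; "position": TCP position; "tool_rot": TCP orientation; "force": force on the tool from outside, world axes, zero at the start; "moment": the same for the moment, N m; "grip_width": finger opening in m.
Only numpy, scipy, OpenCV 4.12 (cv2) and the standard library are available. Lean on these libraries where they do the work, as an engineer would, in place of code of your own. Each camera call takes 0.05 s, during which the arm holds its last target. There are 200 camera calls.

TASK

Swing the blue vial tray round on its brass pivot pin by pushing it near its free corner, until its long side meets the red sprung plunger on the docking station's housing. Feel for that contact, press the tray against the plunger with a light, steady push of about 10 N for a full second so that the dock registers it, never hard, then ease off and leave the tray flat on its pin, lying parallel to the housing. Do not disturb the bottle, beaker or jar.

Things in the scene. Friction and masses are not known exactly. Their poses are not given: they have to be found in the camera images.
- dock: Fixed docking station. Origin: on the pivot pin's axis, at bench height, z up. Steel base plate 260 x 250 mm spans x -100 to 160, y -200 to 50 mm in its frame, its top 8 mm above the bench. The tray is docked when its x axis is parallel to the dock's x axis.
- pin_top (a point): Top of the brass upright pivot pin, 10 mm diameter, fixed at the dock's origin; it ends 50 mm above the bench.
- housing_top (a point): Centre of the top of the dock's pale grey housing, 62 mm above the bench: a block 140 x 85 mm (x 20 to 160, y 50 to 135 mm in the dock's frame) along the plate's +y side.
- housing: The fixed housing. Origin NOT in the block but 120 mm along x and 18 mm along y from the pin, 26 mm above the bench: where the middle of the red plunger's face (16 mm diameter) is at its AVERAGE setting, just touching a docked tray. The real setting is screwed up to 6 mm in or out (dock y), differs every time, is not given: feel for it. It yields to +y: 3 N per mm, no preload, 12 mm travel, damped.
- tray: Loose blue vial tray, 0.4 to 0.8 kg, 170 x 80 x 26 mm, with 15 fixed vials standing 18 mm above its top. Origin: centre of its 12.5 mm through hole over the pin, at the underside, on the base plate. It spans x -20 to 150, y -62 to 18 mm in its frame. It starts turned 40 to 70 degrees clockwise (from above) from docked; turn it anticlockwise.
- tray_stop_side (a point): Point on the tray's +y long side (x 120, y 18 mm in the tray's frame, half-way up) that meets the plunger.
- tray_push_corner (a point): The tray's free corner (x 150, y -62 mm in the tray's frame), half-way up its 26 mm side. Push on the -y long side some 20 mm in from here. The tray resists only by friction on the plate, some 1 to 4 N at this end.
- bottle: White plastic bottle with a red cap, 64 mm diameter, 160 mm tall, standing near the dock. Origin under its centre. Leave alone.
- beaker: Glass beaker, 68 mm diameter, 85 mm tall, standing near the dock. Origin under its centre. Leave alone.
- jar: Amber jar with a black lid, 58 mm diameter, 75 mm tall, standing near the dock. Origin under its centre. Leave alone.
Mind the look-alikes: they are no part of the job. What is shaped like the tray but green or purple is not meant.

How it is judged:
By the outcome, as a careful person would: the job done as asked, in the order asked, and still so for the second after the job is handed in, with the robot touching nothing.
It also fails if it takes over 64 s, if anything falls off the work surface, if the arm or the gripper's body presses on something with over 40 N, if the wrist force passes 120 N, or if a joint passes its speed limit or range.

## Working session

There is one attempt and no reset: what is moved stays moved. The work goes in short steps, Python scripts to look and compute and a tool call to move; the robot and the scene stay as the last step left them, time stands still between calls to the robot, and variables do not carry over. Pictures are saved under pics/ and viewed, about 8 in all and at most 12, crops included, and the job is handed in when it is done.

Besides the shell and the picture viewer there is one more tool, called after "Emit:" by a JSON object that holds its "fn" and its "kwargs", one argument or row to a line. move_arm: Moves the arm, as the interface text tells. Its arguments: {"type":"object","properties":{"moves":{"type":"string"},"grip":{"type":"number"},"grip_force":{"type":"number"}},"required":["moves"]}

```bash
mkdir -p pics
cat > h.py <<'E'
import numpy as np, cv2
from workcell import bot
def w(p,uv,z=None):
    """pixel -> world for scene/side (pinhole); uses depth, or plane z"""
    K=np.array(p["K"]);R=np.array(p["attitude"]);
    if R.shape!=(3,3):
        from scipy.spatial.transform import Rotation as Ro
        R=Ro.from_euler('xyz',R).as_matrix() if R.size==3 else Ro.from_quat(R).as_matrix()
    u,v=uv; d=np.array([(u-K[0,2])/K[0,0],-(v-K[1,2])/K[1,1],-1.]); e=np.array(p["eye"]); r=R@d
    if z is not None: return e+r*(z-e[2])/r[2]
    return e+r*p["z_map"][int(round(v)),int(round(u))]
def save(p,n): cv2.imwrite('pics/'+n,p["frame"][:,:,::-1])
E
python3 - <<'E'
from h import *
Z=dict(pin_top=.05,housing_top=.062,tray_stop_side=.021,tray_push_corner=.021,tray=.008,dock=0,housing=.026,bottle=0,beaker=0,jar=0)
ims=[]
for c in("scene","side"):
    p=bot.grab_frame(c);ims.append(p);save(p,c+'.png')
    print(c,p["eye"],p["attitude"])
    for n,z in Z.items():
        for r in bot.pinpoint(p,n)[:3]:
            print(n,np.round(r["at"]),round(r["conf"],2),np.round(w(p,r["at"],z),3))
print(bot.observe())
E
```

```text
scene [1.11682451 0.33369091 0.46865817] [1.00156433 0.01840183 2.09803096]
pin_top [315. 212.] 0.85 [0.523 0.062 0.05 ]
housing_top [357. 243.] 0.89 [0.594 0.175 0.062]
tray_stop_side [256. 233.] 0.89 [ 0.603 -0.025  0.021]
tray_stop_side [474. 217.] 0.87 [0.345 0.335 0.021]
tray_stop_side [187. 194.] 0.73 [ 0.553 -0.243  0.021]
tray_push_corner [244. 213.] 0.91 [ 0.557 -0.085  0.021]
tray_push_corner [158. 191.] 0.77 [ 0.572 -0.316  0.021]
tray_push_corner [459. 406.] 0.73 [0.782 0.377 0.021]
tray [317. 231.] 0.95 [0.524 0.07  0.008]
tray [223. 183.] 0.8 [ 0.453 -0.219  0.008]
tray [413. 202.] 0.7 [0.324 0.209 0.008]
dock [314. 235.] 0.62 [ 0.53   0.067 -0.   ]
housing [307. 263.] 0.81 [0.641 0.106 0.026]
bottle [414. 268.] 0.94 [0.535 0.267 0.   ]
beaker [415. 267.] 0.32 [0.53  0.267 0.   ]
jar [167. 233.] 0.97 [ 0.669 -0.2   -0.   ]
side [0.11827312 0.41772783 0.8640747 ] [ 0.65804772  0.00782473 -2.33520197]
pin_top [270. 245.] 0.69 [0.522 0.066 0.05 ]
pin_top [312. 205.] 0.28 [ 0.535 -0.07   0.05 ]
housing_top [206. 251.] 0.61 [0.594 0.171 0.062]
tray_stop_side [116. 260.] 0.8 
[... 720 characters left out ...]
-0.215  0.   ]
{'clock': 1.1, 'qpos': array([-0.07018925,  0.52137246, -0.03631496,  1.599495  ,  0.0211999 ,
        1.02108974, -0.11281166]), 'qd': array([ 0.00027342, -0.00135691, -0.00102747, -0.00158736,  0.00016316,
        0.000349  , -0.00100046]), 'joint_efforts': array([-1.45290360e-03, -9.26851130e+01,  1.97731800e+00, -3.70252848e+01,
        1.79423107e-02,  1.82718984e-03, -9.96628478e-05]), 'position': array([ 6.24999907e-01, -2.17197068e-05,  2.31309576e-01]), 'tool_rot': array([ 3.14157321e+00, -1.01370122e-05,  1.57074382e+00]), 'force': array([-0.5931869, -0.1306968, -1.0414968]), 'moment': array([-0.00114412,  0.05422776, -0.01934104]), 'grip_width': 0.08574201624625122}
```

View pics/scene.png

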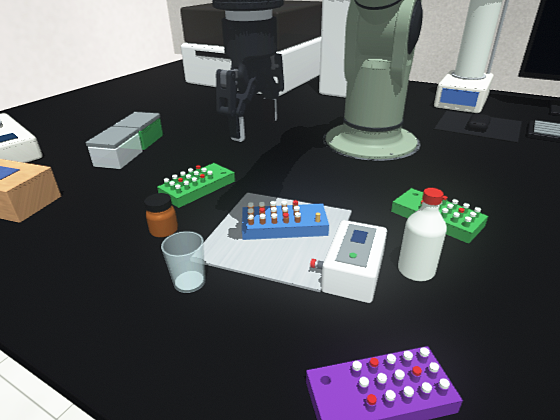

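View pics/side.png

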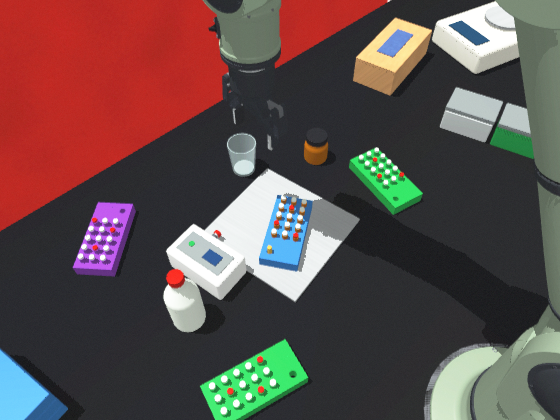

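The scene view shows candidates: the blue tray at (285,218), green ones at (196,183) and (440,215), and a purple one at (385,390). I choose the blue one on the steel plate, with the brass pin at (318,214), the red plunger at (315,264) and the housing at (355,260). The beaker is at (185,262), the jar at (160,216) and the bottle at (421,240).

Run:
```python
from h import *
for c in("scene","side"):
    p=bot.grab_frame(c);f=p["frame"].astype(int);R,G,B=f[...,0],f[...,1],f[...,2]
    if c=="scene":
        cv2.imwrite('pics/crop.png',cv2.resize(p["frame"][170:310,200:400,::-1],(800,560),interpolation=cv2.INTER_CUBIC))
    H,W=R.shape;vv,uu=np.mgrid[:H,:W]
    K=np.array(p["K"]);from scipy.spatial.transform import Rotation as Ro
    A=Ro.from_euler('xyz',p["attitude"]).as_matrix() if np.size(p["attitude"])==3 else np.array(p["attitude"])
    d=np.stack([(uu-K[0,2])/K[0,0],-(vv-K[1,2])/K[1,1],-np.ones_like(uu,float)],-1)
    P=np.array(p["eye"])+(d*p["z_map"][...,None])@A.T
    near=(np.hypot(P[...,0]-.56,P[...,1]-.03)<.25)&(p["z_map"]>0)
    m=near&(B>R+50)&(B>G+30)&(P[...,2]>.005)&(P[...,2]<.05)
    r=cv2.minAreaRect(P[m][:,:2].astype(np.float32)*1000);print(c,'tray',m.sum(),r,cv2.boxPoints(r).round().tolist())
    m=near&(P[...,2]>.055)&(P[...,2]<.07)&(P[...,1]>.08)&(P[...,1]<.25)
    lab=cv2.connectedComponentsWithStats(m.astype(np.uint8));k=1+lab[2][1:,4].argmax()
    r=cv2.minAreaRect(P[lab[1]==k][:,:2].astype(np.float32)*1000);print('housing',r)
    m=near&(R>G+80)&(R>B+80)&(np.hypot(P[...,0]-.641,P[...,1]-.106)<.03)&(P[...,2]<.04)
    print('plunger',m.sum(),P[m].mean(0),P[m].min(0),P[m].max(0))
```

```text
scene tray 2152 ((519.17041015625, -6.344978332519531), (127.86344909667969, 177.49417114257812), 33.19301223754883) [[417.0, 33.0], [514.0, -116.0], [621.0, -46.0], [524.0, 103.0]]
housing ((595.6519165039062, 174.57716369628906), (141.70559692382812, 84.51185607910156), 9.856669425964355)
plunger 33 [0.63947423 0.11529845 0.02981465] [0.63063308 0.11071799 0.02348776] [0.6446971  0.11913879 0.03284566]
side tray 2011 ((543.4453735351562, -4.628501892089844), (80.4291763305664, 194.7250213623047), 33.39752197265625) [[456.0, 55.0], [563.0, -108.0], [631.0, -64.0], [523.0, 99.0]]
housing ((592.4217529296875, 177.2903289794922), (140.4742889404297, 85.29197692871094), 9.765626907348633)
plunger 30 [0.63379804 0.11495148 0.02821754] [0.62575121 0.10220479 0.00676982] [0.6549859  0.11999967 0.03420706]
```

View pics/crop.png

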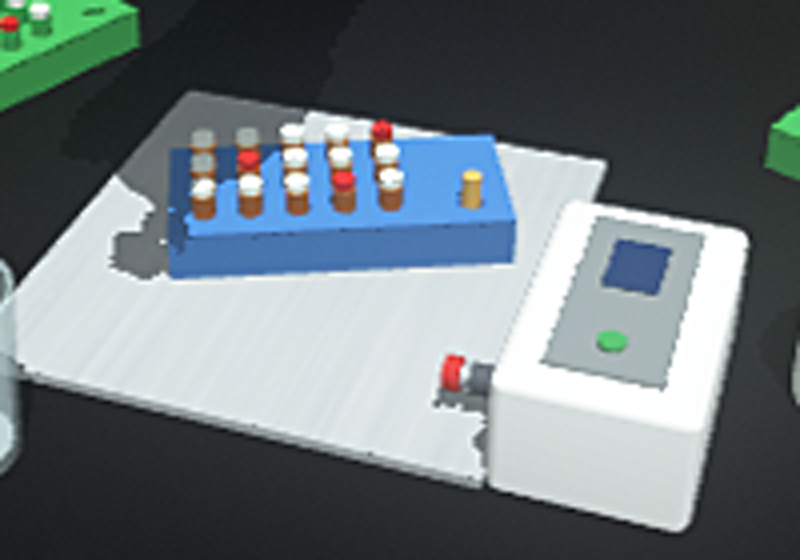

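The crop confirms the blue tray with the brass pin through its right end, crop (472,190), and the red plunger at crop (453,372). The dock yaw is about 9.8° and the tray yaw about -56.7°. I'll move to a stand-off behind the tray's -y side.

Emit:
{"fn": "move_arm", "kwargs": {
  "moves": "-10 -12 12 0.11;-20 -24 25 0.22;-31 -37 38 0.33;-43 -52 52 0.44;-55 -67 66 0.55;-67 -81 80 0.66;-79 -96 94 0.77;-90 -109 106 0.88;-100 -121 118 0.99;-100 -121 118 0.99",
  "grip": 0,
  "grip_force": 40
}}

```text
clock: 2.03
position: [0.501, -0.1018, 0.1116]
tool_rot: [-3.14, 0.003, 0.571]
force: [-0.6, 0.1, -0.4]
grip_width: 0.0001
```

Run:
```python
from h import *
for c in("side",):
    p=bot.grab_frame(c);cv2.imwrite('pics/s2.png',cv2.resize(p["frame"][120:330,170:450,::-1],(800,600)))
o=bot.observe();print(o["clock"],o["position"],o["tool_rot"],o["force"],o["grip_width"])
```

```text
2.0833 [ 0.50274402 -0.10077056  0.11262532] [-3.14077127e+00  1.87601574e-03  5.78633032e-01] [-0.44182719  0.69245284 -0.49793092] -0.0002479987025753027
```

View pics/s2.png

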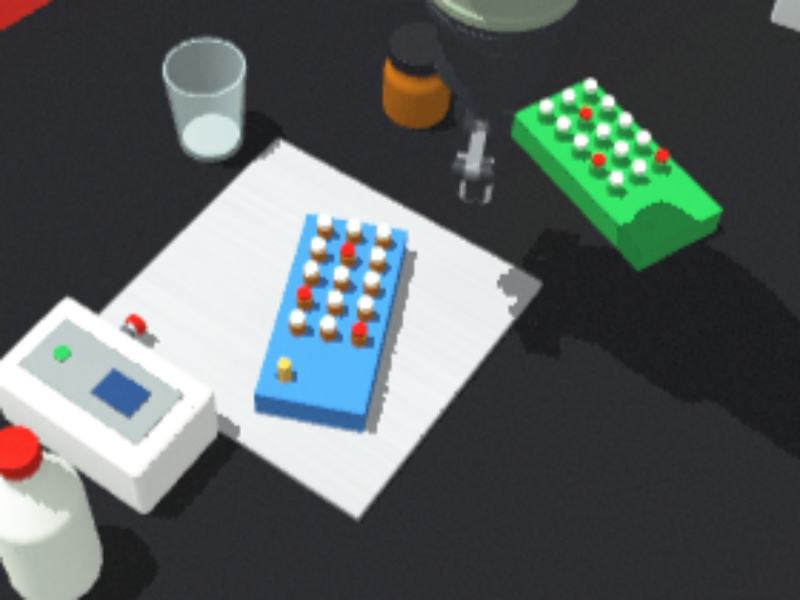

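The gripper (475,170) is clear beside the tray's free end, on the -y side. Next I descend.

Emit:
{"fn": "move_arm", "kwargs": {
  "moves": "0 0 12 0;0 0 25 0;0 0 38 0;0 0 51 0;0 0 64 0;0 0 76 0;0 0 86 0;0 0 93 0;0 0 94 0;0 0 94 0"
}}

```text
clock: 2.92
position: [0.5041, -0.0999, 0.0193]
tool_rot: [-3.141, 0.0, 0.581]
force: [-0.8, 1.0, -0.3]
grip_width: 0.0003
```

Emit:
{"fn": "move_arm", "kwargs": {
  "moves": "3 0 0 0;6 0 0 0;9 0 0 0;12 0 0 0;15 0 0 0;18 0 0 0;21 0 0 0;24 0 0 0;24 0 0 0;24 0 0 0"
}}

```text
clock: 3.75
position: [0.5241, -0.0868, 0.0192]
tool_rot: [-3.142, 0.0, 0.581]
force: [0.2, -0.6, 0.0]
grip_width: 0.0002
```

Emit:
{"fn": "move_arm", "kwargs": {
  "moves": "1.5 0 0 0;3 0 0 0;4.5 0 0 0;6 0 0 0;7.5 0 0 0;9 0 0 0;10.5 0 0 0;12 0 0 0;12 0 0 0;12 0 0 0"
}}

```text
clock: 4.58
position: [0.5341, -0.0803, 0.0193]
tool_rot: [3.141, 0.0, 0.581]
force: [-1.5, -0.7, 0.2]
grip_width: 0.0003
```

```bash
cat > arc.py <<'E'
import sys
from h import *
# arc plan: rotate tcp about pin by total deg
def plan(deg,n=10):
    o=bot.observe();p=o["position"][:2];y=o["tool_rot"][2];pin=np.array([.522,.067]);f=o["force"]
    print(o["clock"],p,y,f,'tray-frame(if aligned)',[float(x) for x in 1000*np.array([[np.sin(y),-np.cos(y)],[np.cos(y),np.sin(y)]])@(p-pin)])
    for i in range(1,n+1):
        a=np.radians(deg)*i/n;c,s=np.cos(a),np.sin(a)
        d=pin+np.array([[c,-s],[s,c]])@(p-pin)-p
        tx=np.array([np.cos(y),np.sin(y)]);ty=np.array([np.sin(y),-np.cos(y)])
        print(*np.round([1000*d@tx,1000*d@ty,0,-a],3).tolist(),end=';')
    print()
if __name__=="__main__": plan(float(sys.argv[1]),int(sys.argv[2]))
E
python3 arc.py 20 10
```

```text
4.5833 [ 0.53408914 -0.08033435] 0.5807728668825174 [-1.49976318 -0.69452285  0.22626778] tray-frame(if aligned) [129.8101917076942, -70.73097888786815]
4.573 2.389 0.0 -0.035;9.227 4.618 0.0 -0.07;13.956 6.682 0.0 -0.105;18.754 8.581 0.0 -0.14;23.616 10.31 0.0 -0.175;28.535 11.869 0.0 -0.209;33.505 13.255 0.0 -0.244;38.521 14.467 0.0 -0.279;43.575 15.504 0.0 -0.314;48.663 16.363 0.0 -0.349;
```

Emit:
{"fn": "move_arm", "kwargs": {
  "moves": "4.6 2.4 0 -0.035;9.2 4.6 0 -0.07;14 6.7 0 -0.105;18.8 8.6 0 -0.14;23.6 10.3 0 -0.175;28.5 11.9 0 -0.209;33.5 13.3 0 -0.244;38.5 14.5 0 -0.279;43.6 15.5 0 -0.314;48.7 16.4 0 -0.349"
}}

```text
clock: 5.42
position: [0.5843, -0.0671, 0.0193]
tool_rot: [3.141, -0.0, 0.933]
force: [-1.1, -1.3, -1.1]
grip_width: 0.0002
```

```bash
python3 - <<'E'
from h import *
p=bot.grab_frame("side");cv2.imwrite('pics/s3.png',cv2.resize(p["frame"][120:330,170:450,::-1],(800,600)))
E
python3 arc.py 20 10
```

```text
5.4667 [ 0.58525069 -0.06654472] 0.9363454190212597 [-0.4628992  -0.37643811 -0.00681559] tray-frame(if aligned) [130.09861176882177, -70.06563354552962]
4.583 2.366 0.0 -0.035;9.246 4.571 0.0 -0.07;13.983 6.611 0.0 -0.105;18.788 8.485 0.0 -0.14;23.656 10.19 0.0 -0.175;28.58 11.724 0.0 -0.209;33.555 13.086 0.0 -0.244;38.574 14.273 0.0 -0.279;43.632 15.284 0.0 -0.314;48.722 16.118 0.0 -0.349;
```

View pics/s3.png

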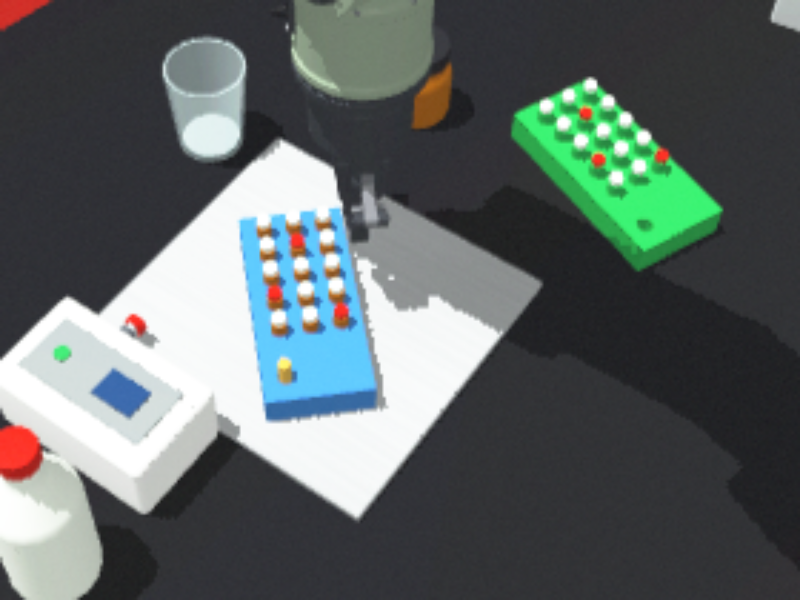

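The tray is swinging on its pin. It has turned by about 20° and the tool sits at its free end (365,200). I continue along the arc.

Emit:
{"fn": "move_arm", "kwargs": {
  "moves": "4.6 2.4 0 -0.035;9.2 4.6 0 -0.07;14 6.6 0 -0.105;18.8 8.5 0 -0.14;23.6 10.2 0 -0.175;28.6 11.7 0 -0.209;33.5 13.1 0 -0.244;38.5 14.3 0 -0.279;43.6 15.3 0 -0.314;48.7 16.1 0 -0.349"
}}

```text
clock: 6.3
position: [0.6262, -0.0376, 0.0193]
tool_rot: [3.141, 0.0, 1.282]
force: [-0.8, -2.9, -0.1]
grip_width: -0.0001
```

```bash
python3 arc.py 18 10
```

```text
6.3 [ 0.62624575 -0.03755973] 1.2822172789848134 [-0.76568941 -2.86947376 -0.09435562] tray-frame(if aligned) [129.6917958830169, -70.56877865507904]
4.109 2.153 0.0 -0.031;8.283 4.175 0.0 -0.063;12.518 6.066 0.0 -0.094;16.811 7.822 0.0 -0.126;21.157 9.443 0.0 -0.157;25.552 10.926 0.0 -0.188;29.991 12.271 0.0 -0.22;34.47 13.475 0.0 -0.251;38.985 14.538 0.0 -0.283;43.531 15.459 0.0 -0.314;
```

Emit:
{"fn": "move_arm", "kwargs": {
  "moves": "4.1 2.2 0 -0.031;8.3 4.2 0 -0.063;12.5 6.1 0 -0.094;16.8 7.8 0 -0.126;21.2 9.4 0 -0.157;25.6 10.9 0 -0.188;30 12.3 0 -0.22;34.5 13.5 0 -0.251;39 14.5 0 -0.283;43.5 15.5 0 -0.314"
}}

```text
clock: 7.13
position: [0.6536, -0.0003, 0.0194]
tool_rot: [3.141, -0.0, 1.596]
force: [1.8, -2.7, 0.1]
grip_width: 0.0002
```

```bash
python3 arc.py 4 10
```

```text
7.1333 [ 6.53553230e-01 -2.70684571e-04] 1.5958764513715886 [ 1.79623827 -2.67883991  0.14032709] tray-frame(if aligned) [129.82487719262846, -70.54855413115115]
0.908 0.489 0.0 -0.007;1.82 0.972 0.0 -0.014;2.734 1.449 0.0 -0.021;3.652 1.919 0.0 -0.028;4.574 2.383 0.0 -0.035;5.498 2.84 0.0 -0.042;6.426 3.291 0.0 -0.049;7.357 3.736 0.0 -0.056;8.291 4.174 0.0 -0.063;9.228 4.605 0.0 -0.07;
```

Emit:
{"fn": "move_arm", "kwargs": {
  "moves": "0.9 0.5 0 -0.007;1.8 1 0 -0.014;2.7 1.4 0 -0.021;3.7 1.9 0 -0.028;4.6 2.4 0 -0.035;5.5 2.8 0 -0.042;6.4 3.3 0 -0.049;7.4 3.7 0 -0.056;8.3 4.2 0 -0.063;9.2 4.6 0 -0.07"
}}

```text
clock: 7.97
position: [0.6577, 0.0087, 0.0193]
tool_rot: [3.141, 0.0, 1.663]
force: [2.7, -3.6, -0.2]
grip_width: 0.0001
```

Emit:
{"fn": "move_arm", "kwargs": {
  "moves": "0.2 0.1 0 -0.002;0.5 0.2 0 -0.003;0.7 0.4 0 -0.005;0.9 0.5 0 -0.007;1.1 0.6 0 -0.009;1.4 0.7 0 -0.010;1.6 0.9 0 -0.012;1.8 1 0 -0.014;2 1.1 0 -0.016;2.3 1.2 0 -0.017"
}}

```text
clock: 8.8
position: [0.6587, 0.011, 0.0194]
tool_rot: [3.141, 0.0, 1.68]
force: [2.7, -3.7, 0.6]
grip_width: -0.0001
```

```bash
python3 arc.py 1 1
```

```text
8.8 [0.6586874  0.01097036] 1.67987614345037 [ 2.70293655 -3.74329671  0.63879731] tray-frame(if aligned) [129.77543049481494, -70.57692677604506]
2.276 1.212 0.0 -0.017;
```

Emit:
{"fn": "move_arm", "kwargs": {
  "moves": "0.2 0.1 0 -0.002;0.5 0.2 0 -0.003;0.7 0.4 0 -0.005;0.9 0.5 0 -0.007;1.1 0.6 0 -0.009;1.4 0.7 0 -0.010;1.6 0.9 0 -0.012;1.8 1 0 -0.014;2 1.1 0 -0.016;2.3 1.2 0 -0.017"
}}

```text
clock: 9.63
position: [0.6596, 0.0134, 0.0193]
tool_rot: [3.141, 0.0, 1.697]
force: [3.1, -4.3, -0.2]
grip_width: 0.0001
```

Emit:
{"fn": "move_arm", "kwargs": {
  "moves": "0.1 0.1 0 -0.001;0.2 0.1 0 -0.002;0.3 0.2 0 -0.003;0.5 0.2 0 -0.003;0.6 0.3 0 -0.004;0.7 0.4 0 -0.005;0.8 0.4 0 -0.006;0.9 0.5 0 -0.007;1 0.6 0 -0.008;1.1 0.6 0 -0.009"
}}

```text
clock: 10.47
position: [0.6601, 0.0146, 0.0194]
tool_rot: [3.141, 0.0, 1.706]
force: [3.5, -2.6, 1.2]
grip_width: 0.0004
```

Emit:
{"fn": "move_arm", "kwargs": {
  "moves": "0.1 0.1 0 -0.001;0.2 0.1 0 -0.002;0.3 0.2 0 -0.003;0.5 0.2 0 -0.003;0.6 0.3 0 -0.004;0.7 0.4 0 -0.005;0.8 0.4 0 -0.006;0.9 0.5 0 -0.007;1 0.6 0 -0.008;1.1 0.6 0 -0.009"
}}

```text
clock: 11.3
position: [0.6605, 0.0158, 0.0193]
tool_rot: [3.141, 0.0, 1.715]
force: [4.1, -3.7, 0.5]
grip_width: -0.0002
```

Emit:
{"fn": "move_arm", "kwargs": {
  "moves": "0.1 0.1 0 -0.001;0.2 0.1 0 -0.002;0.3 0.2 0 -0.003;0.5 0.2 0 -0.003;0.6 0.3 0 -0.004;0.7 0.4 0 -0.005;0.8 0.4 0 -0.006;0.9 0.5 0 -0.007;1 0.6 0 -0.008;1.1 0.6 0 -0.009"
}}

```text
clock: 12.13
position: [0.661, 0.0169, 0.0193]
tool_rot: [3.141, 0.0, 1.724]
force: [3.3, -4.3, 0.6]
grip_width: -0.0002
```

Emit:
{"fn": "move_arm", "kwargs": {
  "moves": "0.1 0.1 0 -0.001;0.2 0.1 0 -0.002;0.3 0.2 0 -0.003;0.5 0.2 0 -0.003;0.6 0.3 0 -0.004;0.7 0.4 0 -0.005;0.8 0.4 0 -0.006;0.9 0.5 0 -0.007;1 0.6 0 -0.008;1.1 0.6 0 -0.009"
}}

```text
clock: 12.97
position: [0.6614, 0.0181, 0.0193]
tool_rot: [3.141, 0.0, 1.733]
force: [3.4, -3.4, 0.2]
grip_width: 0.0002
```

```bash
python3 - <<'E'
from h import *
p=bot.grab_frame("side");a=cv2.resize(p["frame"][190:310,160:330,::-1],(780,550),interpolation=cv2.INTER_CUBIC);cv2.imwrite('pics/s4.png',a)
E
python3 arc.py 0.5 1
```

```text
13.0167 [0.66139487 0.0181585 ] 1.7329645245760577 [ 4.37180669 -4.04530948  0.65466944] tray-frame(if aligned) [129.68007199578122, -70.70713918490131]
1.134 0.612 0.0 -0.009;
```

View pics/s4.png

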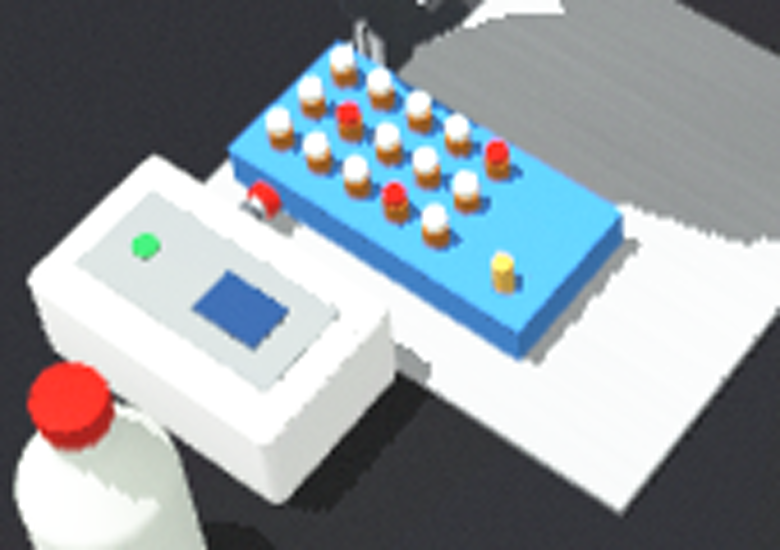

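The tray's long side is close to the plunger (265,197) and nearly parallel to the housing. There is no force rise yet, about 4 N of friction. I continue in 1 mm steps.

Emit:
{"fn": "move_arm", "kwargs": {
  "moves": "0.1 0.1 0 -0.001;0.2 0.1 0 -0.002;0.3 0.2 0 -0.003;0.5 0.2 0 -0.003;0.6 0.3 0 -0.004;0.7 0.4 0 -0.005;0.8 0.4 0 -0.006;0.9 0.5 0 -0.007;1 0.6 0 -0.008;1.1 0.6 0 -0.009"
}}

```text
clock: 13.85
position: [0.6618, 0.0193, 0.0193]
tool_rot: [3.141, -0.0, 1.742]
force: [3.4, -3.7, -0.0]
grip_width: -0.0002
```

Emit:
{"fn": "move_arm", "kwargs": {
  "moves": "0.1 0.1 0 -0.001;0.2 0.1 0 -0.002;0.3 0.2 0 -0.003;0.5 0.2 0 -0.003;0.6 0.3 0 -0.004;0.7 0.4 0 -0.005;0.8 0.4 0 -0.006;0.9 0.5 0 -0.007;1 0.6 0 -0.008;1.1 0.6 0 -0.009"
}}

```text
clock: 14.68
position: [0.6622, 0.0205, 0.0193]
tool_rot: [3.141, 0.0, 1.751]
force: [4.1, -3.6, -0.4]
grip_width: 0.0002
```

Emit:
{"fn": "move_arm", "kwargs": {
  "moves": "0.1 0.1 0 -0.001;0.2 0.1 0 -0.002;0.3 0.2 0 -0.003;0.5 0.2 0 -0.003;0.6 0.3 0 -0.004;0.7 0.4 0 -0.005;0.8 0.4 0 -0.006;0.9 0.5 0 -0.007;1 0.6 0 -0.008;1.1 0.6 0 -0.009"
}}

```text
clock: 15.52
position: [0.6626, 0.0217, 0.0193]
tool_rot: [3.141, 0.0, 1.76]
force: [3.9, -2.9, 0.2]
grip_width: 0.0
```

Emit:
{"fn": "move_arm", "kwargs": {
  "moves": "0.1 0.1 0 -0.001;0.2 0.1 0 -0.002;0.3 0.2 0 -0.003;0.5 0.2 0 -0.003;0.6 0.3 0 -0.004;0.7 0.4 0 -0.005;0.8 0.4 0 -0.006;0.9 0.5 0 -0.007;1 0.6 0 -0.008;1.1 0.6 0 -0.009"
}}

```text
clock: 16.35
position: [0.663, 0.0229, 0.0193]
tool_rot: [3.141, 0.0, 1.769]
force: [3.7, -3.0, 0.5]
grip_width: 0.0003
```

Emit:
{"fn": "move_arm", "kwargs": {
  "moves": "0.1 0.1 0 -0.001;0.2 0.1 0 -0.002;0.3 0.2 0 -0.003;0.5 0.2 0 -0.003;0.6 0.3 0 -0.004;0.7 0.4 0 -0.005;0.8 0.4 0 -0.006;0.9 0.5 0 -0.007;1 0.6 0 -0.008;1.1 0.6 0 -0.009"
}}

```text
clock: 17.18
position: [0.6632, 0.0237, 0.0193]
tool_rot: [-3.141, 0.0, 1.778]
force: [2.8, -6.4, 0.7]
grip_width: -0.0
```

Emit:
{"fn": "move_arm", "kwargs": {
  "moves": "0.1 0.1 0 -0.001;0.2 0.1 0 -0.002;0.3 0.2 0 -0.003;0.5 0.2 0 -0.003;0.6 0.3 0 -0.004;0.7 0.4 0 -0.005;0.8 0.4 0 -0.006;0.9 0.5 0 -0.007;1 0.6 0 -0.008;1.1 0.6 0 -0.009"
}}

```text
clock: 18.02
position: [0.6635, 0.0244, 0.0193]
tool_rot: [-3.141, 0.001, 1.786]
force: [3.1, -7.5, 2.1]
grip_width: -0.0001
```

```bash
python3 - <<'E'
from h import *
p=bot.grab_frame("side");a=cv2.resize(p["frame"][190:310,160:330,::-1],(780,550),interpolation=cv2.INTER_CUBIC);cv2.imwrite('pics/s5.png',a)
E
python3 arc.py 0.5 1
```

```text
18.0667 [0.6635468  0.02440407] 1.7863332511714867 [ 2.51418944 -7.11404329  1.34371977] tray-frame(if aligned) [129.16157395890878, -71.88322576824802]
1.13 0.622 0.0 -0.009;
```

View pics/s5.png

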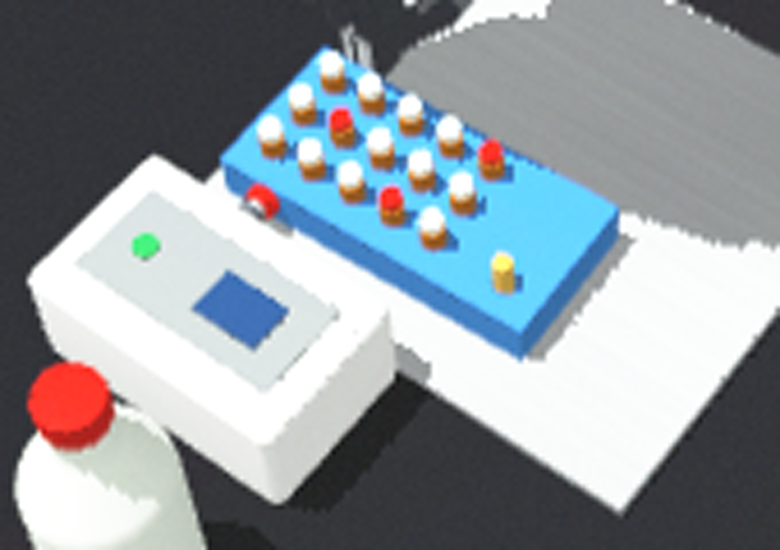

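Contact is felt. The normal push rose from about 4 N (friction) to about 8 N, and the image shows the side on the plunger (262,200). I ease up to about 12 N at the wrist, so that about 9 N reaches the plunger net of friction.

Emit:
{"fn": "move_arm", "kwargs": {
  "moves": "0.2 0.1 0 -0.001;0.3 0.2 0 -0.002;0.5 0.3 0 -0.003;0.6 0.3 0 -0.004;0.8 0.4 0 -0.005;0.9 0.5 0 -0.006;1.1 0.6 0 -0.008;1.2 0.7 0 -0.009;1.4 0.8 0 -0.01;1.5 0.8 0 -0.011"
}}

```text
clock: 18.9
position: [0.664, 0.0255, 0.0193]
tool_rot: [-3.141, 0.001, 1.797]
force: [2.9, -9.6, 2.5]
grip_width: 0.0002
```

Emit:
{"fn": "move_arm", "kwargs": {
  "moves": "0 0 0 0;0 0 0 0;0 0 0 0;0 0 0 0;0 0 0 0;0 0 0 0;0 0 0 0;0 0 0 0;0 0 0 0;0 0 0 0"
}}

```text
clock: 19.73
position: [0.664, 0.0255, 0.0193]
tool_rot: [-3.141, 0.001, 1.797]
force: [2.5, -9.8, 2.4]
grip_width: -0.0003
```

Emit:
{"fn": "move_arm", "kwargs": {
  "moves": "0.1 0.1 0 -0.001;0.2 0.1 0 -0.001;0.3 0.2 0 -0.002;0.4 0.2 0 -0.003;0.6 0.3 0 -0.004;0.7 0.4 0 -0.005;0.8 0.5 0 -0.006;0.9 0.5 0 -0.006;1 0.6 0 -0.007;1.1 0.6 0 -0.008"
}}

```text
clock: 20.57
position: [0.6643, 0.0263, 0.0193]
tool_rot: [-3.141, 0.002, 1.805]
force: [2.5, -12.5, 2.2]
grip_width: 0.0001
```

Emit:
{"fn": "move_arm", "kwargs": {
  "moves": "0 0 0 0;0 0 0 0;0 0 0 0;0 0 0 0;0 0 0 0;0 0 0 0;0 0 0 0;0 0 0 0;0 0 0 0;0 0 0 0"
}}

```text
clock: 21.4
position: [0.6643, 0.0263, 0.0193]
tool_rot: [-3.141, 0.002, 1.805]
force: [2.1, -9.7, 2.6]
grip_width: -0.0003
```

Emit:
{"fn": "move_arm", "kwargs": {
  "moves": "0 0 0 0;0 0 0 0;0 0 0 0;0 0 0 0;0 0 0 0;0 0 0 0;0 0 0 0;0 0 0 0;0 0 0 0;0 0 0 0"
}}

```text
clock: 22.23
position: [0.6643, 0.0263, 0.0193]
tool_rot: [-3.141, 0.002, 1.805]
force: [3.1, -12.1, 2.7]
grip_width: 0.0002
```

```bash
python3 - <<'E'
from h import *
for c in("scene","side"):
    p=bot.grab_frame(c)
    a=cv2.resize((p["frame"][190:310,160:330] if c=="side" else p["frame"][190:310,230:400])[:,:,::-1],(400,282),interpolation=cv2.INTER_CUBIC)
    b=a if c=="scene" else np.hstack([b,a])
cv2.imwrite('pics/s6.png',b)
E
python3 arc.py -1 1
```

```text
22.3333 [0.66433587 0.02627934] 1.804702040489008 [  4.06089009 -11.1348545    2.00500476] tray-frame(if aligned) [129.02167888197556, -72.60218758953194]
-2.241 -1.287 0.0 0.017;
```

View pics/s6.png

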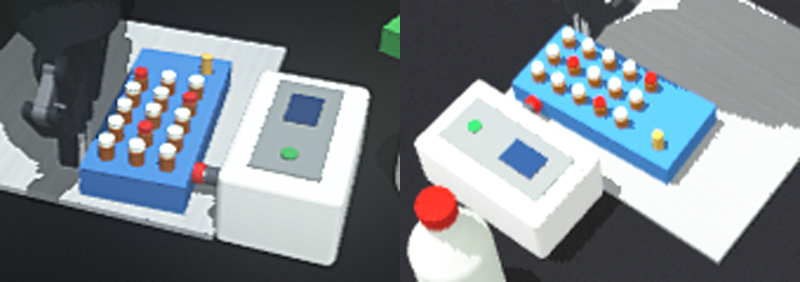

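The push held at about 11–12 N for more than 1.7 s, at about 10 N or more since t=18.9. The image shows the tray side on the plunger (200,173 left half). Now I ease off gently.

Emit:
{"fn": "move_arm", "kwargs": {
  "moves": "-0.4 -0.2 0 0.003;-0.8 -0.4 0 0.006;-1.2 -0.7 0 0.009;-1.6 -0.9 0 0.012;-2.2 -1.2 0 0.016;-2.7 -1.2 0 0.016;-3.3 -1.2 0 0.016;-4 -1.2 0 0.016;-5 -1.2 0 0.016;-6 -1.2 0 0.016"
}}

```text
clock: 23.17
position: [0.6644, 0.0224, 0.0191]
tool_rot: [-3.141, -0.001, 1.79]
force: [0.3, -0.6, -0.7]
grip_width: -0.0
```

Emit:
{"fn": "move_arm", "kwargs": {
  "moves": "-3 0 0 0;-7 0 0 0;-12 0 0 0;-17 0 0 0;-22 0 0 0;-27 0 0 0;-32 0 0 0;-36 0 0 0;-38 0 0 0;-38 0 0 0"
}}

```text
clock: 24.0
position: [0.6729, -0.0158, 0.0193]
tool_rot: [-3.142, 0.0, 1.789]
force: [0.2, 0.6, 0.2]
grip_width: -0.0001
```

Emit:
{"fn": "move_arm", "kwargs": {
  "moves": "0 0 -12 0;0 0 -30 0;0 0 -50 0;0 0 -70 0;0 0 -90 0;0 0 -110 0;0 0 -130 0;0 0 -145 0;0 0 -150 0;0 0 -150 0"
}}

```text
clock: 24.83
position: [0.6735, -0.0147, 0.1712]
tool_rot: [3.139, 0.0, 1.79]
force: [0.2, 0.1, 0.6]
grip_width: -0.0001
```

Run:
```python
from h import *
from scipy.spatial.transform import Rotation as Ro
from scipy.optimize import least_squares
for c in("scene","side"):
    p=bot.grab_frame(c);f=p["frame"].astype(int);R,G,B=f[...,0],f[...,1],f[...,2]
    a=cv2.resize((p["frame"][190:310,160:330] if c=="side" else p["frame"][190:310,230:400])[:,:,::-1],(400,282),interpolation=cv2.INTER_CUBIC)
    b=a if c=="scene" else np.hstack([b,a])
    vv,uu=np.mgrid[:420,:560];K=np.array(p["K"]);A=Ro.from_euler('xyz',p["attitude"]).as_matrix()
    d=np.stack([(uu-K[0,2])/K[0,0],-(vv-K[1,2])/K[1,1],-np.ones_like(uu,float)],-1)
    P=np.array(p["eye"])+(d*p["z_map"][...,None])@A.T
    near=(np.hypot(P[...,0]-.58,P[...,1]-.08)<.2)&(p["z_map"]>0)
    m=near&(B>R+50)&(B>G+30)&(P[...,2]>.005)&(P[...,2]<.045)
    n,l,s,_=cv2.connectedComponentsWithStats(m.astype(np.uint8));m=l==1+s[1:,4].argmax()
    r=cv2.minAreaRect(P[m][:,:2].astype(np.float32)*1000);print(c,'tray',m.sum(),r)
    print('top z',np.percentile(P[m][:,2],[50,90]))
    m=near&(P[...,2]>.055)&(P[...,2]<.07)&(P[...,1]>.08)
    n,l,s,_=cv2.connectedComponentsWithStats(m.astype(np.uint8));k=l==1+s[1:,4].argmax()
    print('housing',cv2.minAreaRect(P[k][:,:2].astype(np.float32)*1000))
cv2.imwrite('pics/s7.png',b)
o=bot.observe();print(o["clock"],o["position"],o["force"])
```

```text
scene tray 2047 ((569.7806396484375, 55.49956512451172), (214.54193115234375, 80.91790771484375), 11.951457977294922)
top z [0.03204106 0.03336588]
housing ((596.27294921875, 174.7151336669922), (140.61268615722656, 84.68171691894531), 10.072278022766113)
side tray 2172 ((587.5499267578125, 61.34239959716797), (171.900634765625, 83.72351837158203), 11.628562927246094)
top z [0.0326368 0.0348703]
housing ((592.7446899414062, 176.7085723876953), (140.32705688476562, 85.72900390625), 10.338190078735352)
24.9333 [ 0.6725654  -0.01486676  0.16890942] [ 0.49370745 -0.22465442 -0.59977516]
```

View pics/s7.png

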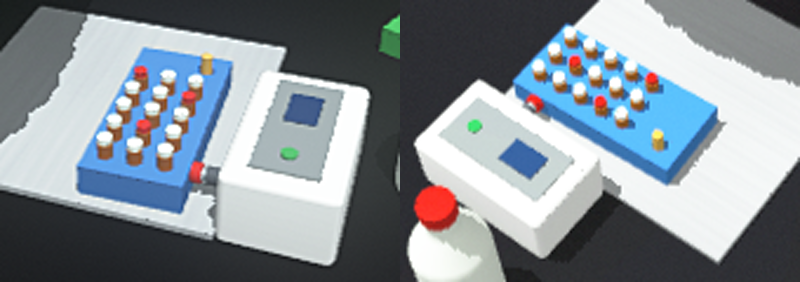

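```bash
python3 -c "
from workcell import bot
print(bot.job_done())"
```

```text
the job is handed in; nothing more can be done
None
```

I swung the blue tray about 68° anticlockwise with the shut fingers, pushing its -y side near the free corner, until it met the red plunger. I pressed it there, backed off and handed the job in at about 25 s.

- **Contact:** the push rose from about 4 N of sliding friction to 6–8 N where the side met the plunger.
- **Press:** the wrist push was about 10–12 N for about 3.4 s, with the last 1.7 s at about 12 N. I estimate 8–9 N reached the plunger, because friction took the rest. The highest single reading, taken at the end of a move call, was about 12.5 N.
- **Final state:** the wrist force is back to about 0 and the gripper is clear, 0.17 m up. The tray's top is at about 33 mm, so it lies flat on its pin.
- **Parallel to the housing:** two views put the tray at about 11.8° and the housing at about 10.1°. That leaves it about 1.5–2° past parallel, which would fit a plunger screwed a few mm inward. I did not correct it.
- **Bottle, beaker and jar:** the arm's path stayed clear of all three. I did not re-measure their positions at the end.
- **Disagreements:** the camera tray outlines were noisy; the scene view gave the tray's length as 215 mm instead of 170 mm. I relied on the angles, which agreed to 0.3°.

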